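Lock the air nozzle into the push-fit port

ROBOT

A 6-joint arm with a two-finger parallel gripper is mounted at the origin on a cart in front of the work surface, level with it; the furniture and walls round the work are solid. World frame = base frame: x ahead of the robot, y to its left, z up, the work surface at z = 0. Lengths are in mm, angles in rad, forces in N, time in s.
With the tool pointing down it reaches from about 350 to 800 mm from the base axis. Payload 7.3 kg.
Tool frame: the origin (TCP) lies midway between the tips of the shut fingers; the grasp point (between the pads) lies 19 mm behind it; z points along the fingers, y is the line along which they close (so a half turn about z gives the same grasp; the last joint's range is limited). The gripper opens to 85 mm and grips with 20 to 120 N. Pads are 22 mm wide; open, the fingers measure 114 mm over their backs; the gripper's body (76 mm by 85 mm) begins 54 mm behind the grasp point. The pads swing forward as they close: fully open they stand 13 mm farther back than shut.
Start: joints at [-1.365, 0.342, 1.524, -0, 1.275, -0.146], TCP at [180.932, -492.857, 231.322] pointing down, gripper open.
Joint ranges: [-2.53, 2.53], [-0.77, 2.02], [0.04, 2.7], [-1, 4.14], [0.28, 2.66], [-3.11, 3.11]. Speed limits (rad/s): [2.57, 2.57, 3.14, 3.14, 3.14, 3.14].

INTERFACE

Orientations are given as a 3x3 rotation matrix whose columns are the frame's x, y, z axes.
In Python, from station import bot gives the robot as it stands. The module is installed in compiled form; this text tells all that it offers.
- The arm moves only by the tool drive_tool, never from a script. Its argument "increments" is a list of rows, each a list of 4 numbers: the shift along the tool's x, y, z in cm, then the turn about the tool's z in rad. A call has 1 to 20 rows; each row shifts and turns the commanded pose from where the row before left it, along the tool's axes as they then stand; what a row does not reach is not made up. A row lasts 1/12 s, in which the tool goes at most 41.7 mm and 7.16 degrees, less where a joint would pass 70% of its speed; a pose out of reach is approached as far as the arm can. A call with a gripper value outside its range is refused whole. "fingers" is the closure, from -1 (fully open) to 1 (shut), set as the call begins (left out, the last holds). The fingers move at their own pace and stop on an object; "squeeze" is the grip in N (left out, the last holds). Time passes only in rows, so rows that do not move let the fingers close. It gives the time, the measured TCP pose, the force, the opening and the grip force at its end, in the units of the state.
- bot.sense(): the state, without advancing time (a new reading comes with each control period).
- bot.get_image(name): name is "scene" or "top"; returns (picture, depth): 420x560x3 uint8, red, green, blue; 420x560 float32, mm along the optical axis (not along the pixel's ray), 0 where there is no reading.
- bot.get_calibration(name): a dict with "camera_matrix" (3x3 intrinsics, pixels), "dist" ([k1, k2, p1, p2, k3] as OpenCV has them; the pictures are not rectified), "extrinsics" (4x4, takes a point from camera to world coordinates). Camera axes: x right, y down, z forward; pixel columns grow to the right and rows downward; lengths in mm; the calibration is good to about 2 mm. A picture is of the moment at which its call begins. get_calibration takes no time and is no camera call.
- bot.job_done(): hands the job in; it is judged then, once.
The state is a dict: "clock": time; "q": joint angles; "dq": joint speeds; "tau": joint torques, N m; "position": TCP position; "eef_rot": TCP orientation; "ft_force": force on the tool from outside, world axes, zero at the start; "torque": the same for the moment, N m; "gripper_width": opening from 0.0 (shut) to 1.0 (fully open); "grasp_force": force on a finger pad.
Only numpy, scipy, OpenCV 4.12 (cv2) and the standard library are available. Lean on these libraries where they do the work, as an engineer would, in place of code of your own. Each camera call takes 0.05 s, during which the arm holds its last target. There are 200 camera calls.

TASK

Take the red-gripped air nozzle from its black stand and push it straight down, brass end first, into the push-fit port on top of the air block until it has snapped in and sits firmly on its stop under a push of about 20 N. Then pull it up with a steady 10 N or so to prove that the lock holds, and let go, leaving it locked and upright in the port. The fitting is delicate: never push or pull on it with more than 25 N, and leave the tape roll, gift box and coasters where they are.

Things in the scene. Friction and masses are not known exactly. Their poses are not given: they have to be found in the camera images.
- nozzle_grip (a point): Centre of the red cylindrical grip (24 mm diameter, 28 mm long, black rings) of the loose rigid air nozzle, on its axis; z points along the axis to the outlet (up). The nozzle is 125 mm long, about 0.12 kg, and stands upright in the stand at the start. Its brass tip lies 92 mm below this point, its outlet's top 33 mm above; between grip and brass end is a tube of 20 mm diameter.
- nozzle_tip (a point): Centre of the nozzle's brass tip, 92 mm below the grip's centre; z points up the axis. From the tip up: a nose cone (8 mm diameter widening to 20 mm over 6 mm), a head of 20 mm diameter 2.5 mm long, a neck of 11 mm diameter 9 mm long, then the 20 mm tube.
- nozzle_stand: Fixed black stand, 56 x 56 mm and 40 mm high on a 72 mm rubber foot; origin at the centre of its underside. The nozzle stands with its tip 10 mm above the table in a round hole 30 mm deep, 23 mm wide; lift it straight up at least 35 mm to clear the stand.
- air_block: Fixed air block: aluminium and blue housing 64 x 64 mm, 90 mm high, on a dark foot plate 84 x 100 x 6 mm; pressure gauge and green sight flag in a slot on its -x face, brass elbow on its +x face. Origin at the centre of its underside, z up.
- port_mouth (a point): Centre of the port's mouth in the blue top of the air block, 90 mm above the table, ringed in orange; z points up, out of the port. The bore is vertical, 22 mm wide with a 4 mm chamfer, and guides the nozzle for 20 mm. Below is a hidden grip ring with a spring latch, its depth different in each fitting: locked, the tip is 36 to 51 mm below the mouth.
- ejector (a joint): Travel (m) of a spring rod inside the port, with a small green sight flag in the black slot on the -x face. 0 (flag up) with no nozzle: rod top 20 mm below the mouth; the nozzle's tip pushes it down 1:1. It pushes up with 3 to 5 N, so an unlocked nozzle let go is lifted back to about 0; a locked one stays at 0.016 to 0.031.
- grip_ring (a joint): Travel (m) of the hidden grip ring on its spring, 5 N per mm: 0 at rest, positive down (to 0.008), negative up (to -0.007). Pushing, force rises to 6-13 N over 10 mm, drops as the latch snaps into the neck; the stop follows within 6 mm, then 5 N per mm (20 N: about 0.003). Locked and let go: 0 to -0.0008; pulled by 10 N: about -0.0025. Unlocked, it stays near 0.
- tape_roll: Loose roll of tan tape lying flat, 96 mm diameter, 45 mm high; origin at the centre of its underside. Leave alone.
- gift_box: Loose white gift box, 81 x 120 x 42 mm; origin at the centre of its underside. Leave alone.
- coasters: Loose stack of green coasters, 97 x 98 x 50 mm; origin at the centre of its underside. Leave alone.
Things that resemble listed ones, but are neither listed nor needed, are in the scene too. Leave any blue, orange or purple look-alike of the part that bears nozzle_grip alone.

How it is judged:
By the outcome, as a careful person would: the job done as asked, in the order asked, and still so for the second after the job is handed in, with the robot touching nothing.
It also fails if it takes over 64 s, if anything falls off the work surface, if the arm or the gripper's body presses on something with over 40 N, if the wrist force passes 120 N, or if a joint passes its speed limit or range.

## Working session

There is one attempt and no reset: what is moved stays moved. The work goes in short steps, Python scripts to look and compute and a tool call to move; the robot and the scene stay as the last step left them, time stands still between calls to the robot, and variables do not carry over. Pictures are saved under pics/ and viewed, at most 10 in all, crops included, and the job is handed in when it is done.

Besides the shell and the picture viewer there is one more tool, called after "Emit:" by a JSON object that holds its "name" and its "arguments", one argument or row to a line. drive_tool: Moves the arm, as the interface text tells. Its arguments: {"type":"object","properties":{"increments":{"type":"array"},"fingers":{"type":"number"},"squeeze":{"type":"number"}},"required":["increments"]}

```bash
mkdir -p pics
python3 - <<'E'
from station import bot
import cv2,numpy as np
for n in("scene","top"):
    p,d=bot.get_image(n); cv2.imwrite(f"pics/{n}0.png",p[:,:,::-1]); np.save(f"{n}_d.npy",d)
    c=bot.get_calibration(n); print(n,np.round(c["camera_matrix"],1).tolist(),c["dist"],np.round(c["extrinsics"],3).tolist())
s=bot.sense();print(s["clock"],s["position"],np.round(s["eef_rot"],3).tolist(),s["ft_force"],s["gripper_width"])
E
```

```text
scene [[511.1, 0.0, 276.3], [0.0, 511.1, 206.9], [0.0, 0.0, 1.0]] [-0.11465752  0.          0.          0.          0.        ] [[-0.525, -0.399, 0.752, -399.547], [-0.851, 0.256, -0.458, 678.668], [-0.009, -0.881, -0.474, 712.655], [0.0, 0.0, 0.0, 1.0]]
top [[541.1, 0.0, 285.0], [0.0, 541.1, 210.7], [0.0, 0.0, 1.0]] [-0.17570929  0.          0.          0.          0.        ] [[0.011, -0.986, 0.166, 352.306], [-1.0, -0.011, 0.005, 110.504], [-0.003, -0.166, -0.986, 1226.608], [0.0, 0.0, 0.0, 1.0]]
0.1 [ 180.85136588 -492.49644303  230.67839845] [[0.939, 0.345, -0.0], [0.345, -0.939, 0.001], [0.0, -0.001, -1.0]] [-0.47400713  0.34433021  0.47887716] 1.0008822335554544
```

View pics/scene0.png

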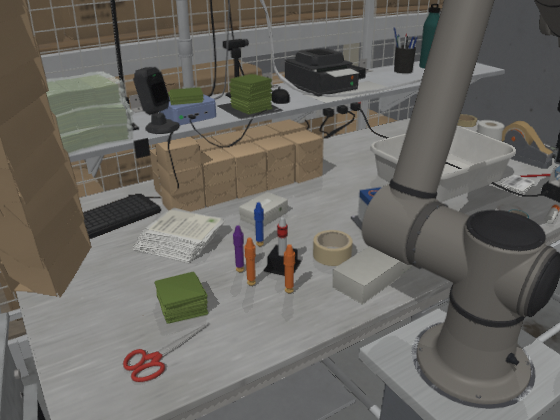

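View pics/top0.png

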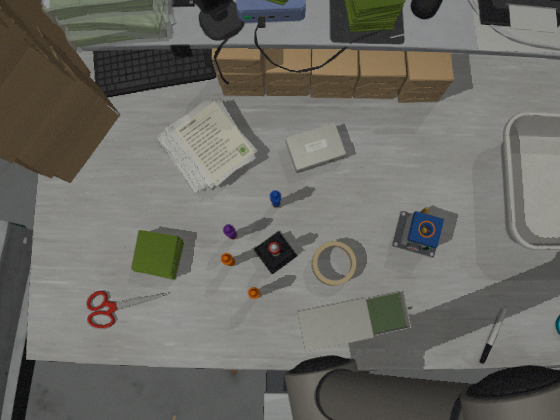

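Candidates: red grip on the black stand at top (275,247) / scene (282,228). Look-alikes: orange at top (228,259) and (254,293), purple (230,231), blue (276,198), and the red scissors (100,308). By the description I choose the one at (275,247), and will check it in a close crop.

```bash
cat > h.py <<'E'
from station import bot
import cv2,numpy as np
def cal(n):
    c=bot.get_calibration(n); return np.array(c["camera_matrix"]),np.array(c["dist"]),np.array(c["extrinsics"])
def ray(n,uv):
    K,D,E=cal(n); x=cv2.undistortPoints(np.array([[uv]],float),K,D)[0,0]
    return E[:3,3],E[:3,:3]@np.array([x[0],x[1],1])
def plane(n,uv,z):
    o,d=ray(n,uv); return o+d*(z-o[2])/d[2]
def two(uv1,uv2):
    a,d=ray("top",uv1); b,e=ray("scene",uv2)
    t=np.linalg.lstsq(np.c_[d,-e],b-a,rcond=None)[0]; p=a+d*t[0];q=b+e*t[1]
    return (p+q)/2,np.linalg.norm(p-q)
def proj(n,P):
    K,D,E=cal(n); T=np.linalg.inv(E); return cv2.projectPoints(np.array(P,float).reshape(-1,1,3),cv2.Rodrigues(T[:3,:3])[0],T[:3,3],K,D)[0][:,0]
def mask(img,lo,hi,box):
    h=cv2.cvtColor(img,cv2.COLOR_RGB2HSV); m=cv2.inRange(h,lo,hi)
    if lo[0]==0 and hi[0]<8: m|=cv2.inRange(h,(172,lo[1],lo[2]),(180,255,255))
    o=np.zeros_like(m);x0,y0,x1,y1=box;o[y0:y1,x0:x1]=m[y0:y1,x0:x1];return o
E
python3 - <<'E'
from h import *
t=cv2.imread("pics/top0.png");s=cv2.imread("pics/scene0.png")
a=cv2.resize(t[180:310,210:310],None,fx=4,fy=4,interpolation=2);b=cv2.resize(s[190:310,220:310],(390,520),interpolation=2)
c=np.hstack([a,b]);cv2.imwrite("pics/crop1.png",c)
a=cv2.resize(t[195:270,380:460],None,fx=7,fy=7,interpolation=2);cv2.imwrite("pics/crop2.png",a)
for n,i,box in(("top",t,(260,235,290,260)),("scene",s,(272,215,295,245))):
    m=mask(i[:,:,::-1].copy(),(0,130,80),(7,255,255),box);y,x=m.nonzero();print(n,len(x),x.mean(),y.mean(),x.min(),x.max(),y.min(),y.max())
m=mask(t[:,:,::-1].copy(),(8,150,120),(25,255,255),(410,215,445,245));y,x=m.nonzero();print("ring",len(x),cv2.fitEllipse(np.c_[x,y].astype(np.float32)),x.min(),x.max(),y.min(),y.max())
for nm,uv in dict(org1=(228,259),org2=(254,293),pur=(230,231),blue=(276,198)).items(): print(nm,plane("top",uv,110).round())
E
```

```text
top 40 273.2 247.375 268 279 242 253
scene 73 281.7671232876712 231.15068493150685 278 286 225 237
ring 46 ((426.45281982421875, 228.59210205078125), (14.872355461120605, 15.649581909179688), 147.62730407714844) 419 434 221 236
org1 [438. 233. 110.]
org2 [368. 178. 110.]
pur [496. 230. 110.]
blue [567. 135. 110.]
```

View pics/crop1.png

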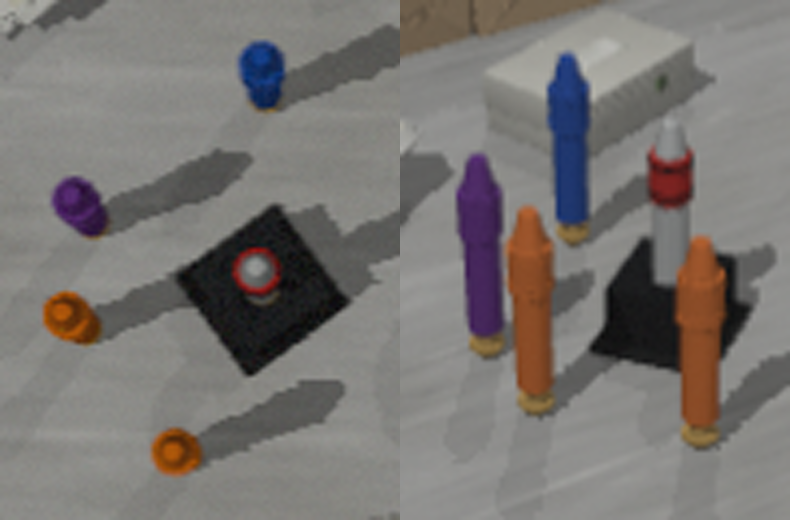

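View pics/crop2.png

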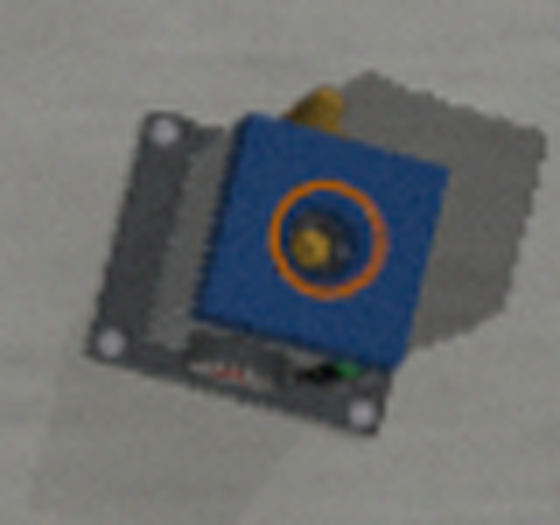

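Crop1 confirms it: red grip with black rings, silver outlet and pale tube, standing upright in the black stand; grip at top ≈(273.9,247.6) and scene ≈(281.8,230.8). Crop2 shows the orange mouth ring centred at top ≈(426.3,228.7).

```bash
cat >> h.py <<'E'
def togo(P):
    s=bot.sense(); return (np.array(s["eef_rot"]).T@(np.array(P)-s["position"])/10).round(2)
E
python3 - <<'E'
from h import *
print("grip top z116",plane("top",(273.9,247.6),116),"outlet z130",plane("top",(274.5,245.8),130),"scene z102",plane("scene",(281.8,230.8),102))
print(two((273.9,247.2),(281.8,230.8)))
print("mouth",plane("top",(426.3,228.7),90))
g=plane("top",(273.9,247.6),116)
print(togo([g[0],g[1],200]))
E
```

```text
grip top z116 [461.79013232 138.13345262 116.        ] outlet z130 [464.10096075 136.61619784 130.        ] scene z102 [463.05909963 138.50185141 102.        ]
(array([463.90159669, 138.28677509, 101.53085811]), np.float64(0.5318440827617964))
mouth [ 507.58616519 -186.9460285    90.        ]
[ 48.1  -49.51   3.15]
```

Emit:
{"name": "drive_tool", "arguments": {
  "increments": [
    [1,-1,0,0],
    [2,-2.1,0,0],
    [2.4,-2.5,0,0],
    [2.4,-2.5,0,0],
    [2.4,-2.5,0,0],
    [2.4,-2.5,0,0],
    [2.4,-2.5,0,0],
    [2.4,-2.5,0,0],
    [2.4,-2.5,0,0],
    [2.4,-2.5,0,0],
    [2.4,-2.5,0,0],
    [2.4,-2.5,0,0],
    [2.4,-2.5,0,0],
    [2.4,-2.5,0,0],
    [2.4,-2.5,0,0],
    [2.4,-2.5,0,0],
    [2.4,-2.5,0,0],
    [2.4,-2.5,0,0],
    [2.4,-2.5,0,0],
    [2.4,-2.5,0,0]
  ],
  "fingers": -1
}}

```text
clock: 1.77
position: [449.0, 119.8, 231.0]
eef_rot: [[0.939, 0.345, -0.001], [0.345, -0.939, -0.0], [-0.001, 0.0, -1.0]]
ft_force: [1.4, -0.7, -0.6]
gripper_width: 1.0
grasp_force: 0.0
```

Run:
```python
from h import *
s=bot.sense();print(s["clock"],s["position"],np.round(s["eef_rot"],4).tolist(),s["ft_force"],s["q"])
print(togo([462.7,138,180]))
p,_=bot.get_image("scene");cv2.imwrite("pics/scene1.png",p[:,:,::-1])
```

```text
1.7667 [449.00058593 119.75302668 231.01466051] [[0.9386, 0.345, -0.0005], [0.345, -0.9386, -0.0002], [-0.0006, 0.0, -1.0]] [ 1.37804688 -0.65206495 -0.58728359] [ 9.56010063e-02  2.32169415e-01  1.68030423e+00 -1.80592904e-04
  1.22964842e+00  1.31425338e+00]
[ 1.92 -1.24  5.1 ]
```

View pics/scene1.png

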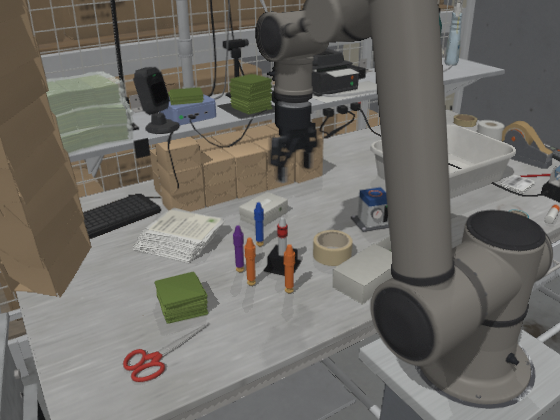

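Scene picture: gripper hangs clear above the nozzle (292,165), and the air block with its ring is now visible near (374,193). I settle above the nozzle.

Emit:
{"name": "drive_tool", "arguments": {
  "increments": [
    [0,0,0,0],
    [0,0,0,0],
    [0,0,0,0]
  ]
}}

```text
clock: 2.07
position: [448.3, 117.2, 231.0]
eef_rot: [[0.939, 0.344, -0.001], [0.344, -0.939, -0.001], [-0.001, 0.0, -1.0]]
ft_force: [0.2, -0.1, 0.5]
gripper_width: 1.003
grasp_force: 0.0
```

Run:
```python
from h import *
s=bot.sense();print(s["clock"],s["position"],s["ft_force"])
print(togo([462.7,138,83]))
p,_=bot.get_image("scene")
m=mask(p,(8,130,100),(25,255,255),(360,180,390,215));y,x=m.nonzero();print(len(x),x.min(),x.max(),y.min(),y.max())
b=mask(p,(100,120,50),(125,255,255),(350,180,395,215));cv2.imwrite("pics/blk.png",cv2.resize(p[175:240,340:405,::-1],(580,580),interpolation=2))
print(proj("scene",[507.6,-186.9,90]))
```

```text
2.0667 [448.34388121 117.1661858  230.98328689] [ 0.1898665  -0.137919    0.53440539]
[ 2.08 -1.46 14.8 ]Traceback (most recent call last):
  File "<stdin>", line 5, in <module>
    return umr_minimum(a, axis, None, out, keepdims, initial, where)
ValueError: zero-size array to reduction operation minimum which has no identity
```

Emit:
{"name": "drive_tool", "arguments": {
  "increments": [
    [0.7,-0.5,0.5,0],
    [0.7,-0.5,1,0],
    [0.68,-0.46,1,0],
    [0,0,1.5,0],
    [0,0,1.5,0],
    [0,0,1.5,0],
    [0,0,1.5,0],
    [0,0,1.5,0],
    [0,0,1,0],
    [0,0,1,0],
    [0,0,1,0],
    [0,0,1,0],
    [0,0,0.5,0],
    [0,0,0.3,0],
    [0,0,0,0],
    [0,0,0,0]
  ]
}}

```text
clock: 3.45
position: [463.5, 138.8, 83.2]
eef_rot: [[0.939, 0.345, -0.0], [0.345, -0.939, -0.0], [-0.0, 0.0, -1.0]]
ft_force: [0.4, -0.4, 0.2]
gripper_width: 0.998
grasp_force: 0.0
```

Run:
```python
from h import *
print(togo([462.7,138,83]))
p,_=bot.get_image("scene")
a=cv2.resize(p[175:240,340:405,::-1],(400,400),interpolation=2)
b=cv2.resize(p[175:275,235:335,::-1],(400,400),interpolation=2)
cv2.imwrite("pics/blk.png",np.hstack([a,b]))
print(proj("scene",[507.6,-186.9,90]))
```

```text
[-0.1   0.05  0.02]
[[374.98877444 193.95690172]]
```

View pics/blk.png

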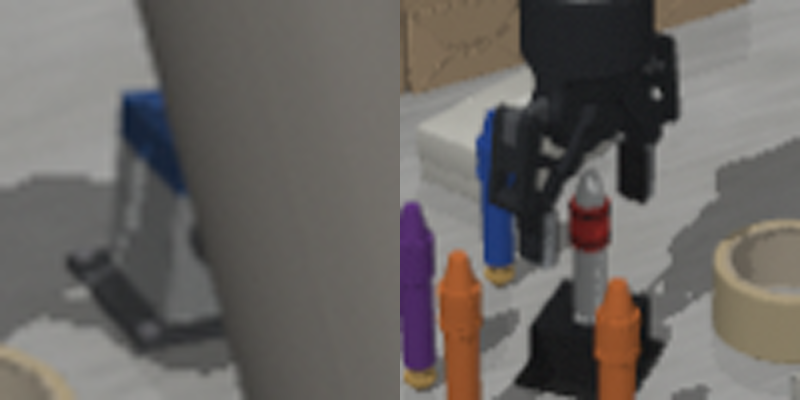

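Gripper straddles the red grip (crop right half, grip at (590,222)); closing.

Emit:
{"name": "drive_tool", "arguments": {
  "increments": [
    [0,0,0,0],
    [0,0,0,0],
    [0,0,0,0],
    [0,0,0,0],
    [0,0,0,0],
    [0,0,0,0],
    [0,0,0,0],
    [0,0,0,0],
    [0,0,0,0],
    [0,0,0,0],
    [0,0,0,0],
    [0,0,0,0]
  ],
  "fingers": 1,
  "squeeze": 70
}}

```text
clock: 4.5
position: [463.7, 138.7, 83.6]
eef_rot: [[0.939, 0.345, 0.001], [0.345, -0.939, -0.0], [0.001, 0.0, -1.0]]
ft_force: [-1.7, -0.2, 5.6]
gripper_width: 0.261
grasp_force: 68.3
```

Emit:
{"name": "drive_tool", "arguments": {
  "increments": [
    [0,0,-0.2,0],
    [0,0,-0.5,0],
    [0,0,-0.8,0],
    [0,0,-1,0],
    [0,0,-1,0],
    [0,0,-1,0],
    [0,0,-1,0],
    [0,0,-1,0],
    [0,0,-1,0],
    [0,0,-1,0],
    [0,0,-1,0],
    [0,0,-1,0],
    [0,0,-1,0],
    [0,0,-0.5,0],
    [0,0,0,0],
    [0,0,0,0]
  ]
}}

```text
clock: 5.83
position: [463.3, 138.8, 203.3]
eef_rot: [[0.939, 0.345, 0.0], [0.345, -0.939, -0.0], [0.0, 0.0, -1.0]]
ft_force: [-0.7, 0.4, -0.8]
gripper_width: 0.257
grasp_force: 68.5
```

Run:
```python
from h import *
s=bot.sense();P=s["position"];print(s["clock"],P,s["ft_force"],s["torque"],s["gripper_width"])
p,_=bot.get_image("scene");t,_=bot.get_image("top")
u,v=proj("scene",[P[0],P[1],P[2]+19-40])[0].astype(int);print(u,v)
a=cv2.resize(p[v-50:v+50,u-50:u+50,::-1],(500,500),interpolation=2)
cv2.imwrite("pics/held.png",a)
for dz in(19,19-80,19-92):print(proj("scene",[P[0],P[1],P[2]+dz])-[u-50,v-50])
print(togo([507.6,-187,215]))
m=mask(t,(8,150,120),(25,255,255),(410,215,445,245));y,x=m.nonzero();print(len(x),x.min(),x.max(),y.min(),y.max())
```

```text
5.8333 [463.25204186 138.76437755 203.32362161] [-0.68689635  0.35381665 -0.79682527] [-0.00583508 -0.02452118  0.0319817 ] 0.25741778466980747
281 200
[[50.42178045 34.03200558]]
[[50.5838423  65.63497885]]
[[50.60686718 70.1991948 ]]
[-7.03 32.11 -1.23]
21 419 434 221 230
```

View pics/held.png

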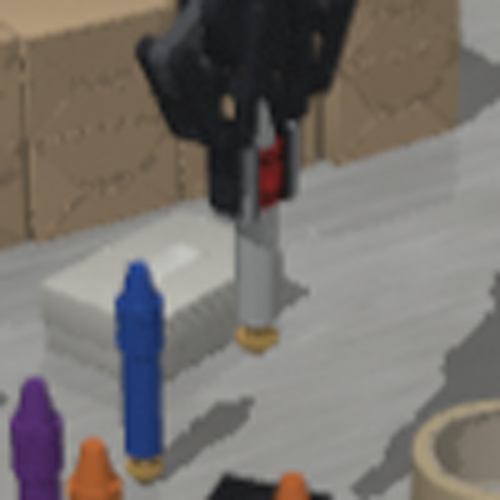

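Nozzle is held nearly upright; brass tip at crop (256,348), maybe 1–2° lean. Now I carry it over the port.

Emit:
{"name": "drive_tool", "arguments": {
  "increments": [
    [-0.3,1.3,0,0],
    [-0.5,2.4,-0.1,0],
    [-0.5,2.6,-0.1,0],
    [-0.5,2.6,-0.1,0],
    [-0.5,2.6,-0.1,0],
    [-0.5,2.6,0,0],
    [-0.5,2.6,0,0],
    [-0.5,2.6,0,0],
    [-0.5,2.6,0,0],
    [-0.5,2.6,0,0],
    [-0.5,2.6,0,0],
    [-0.5,2.4,0,0],
    [-0.5,1.3,0,0],
    [-0.5,0.9,0,0],
    [-0.43,0.4,0,0],
    [0,0,0,0],
    [0,0,0,0],
    [0,0,0,0]
  ]
}}

```text
clock: 7.43
position: [506.0, -186.4, 207.4]
eef_rot: [[0.938, 0.345, -0.0], [0.345, -0.938, 0.0], [0.0, -0.0, -1.0]]
ft_force: [0.5, 0.6, -2.0]
gripper_width: 0.266
grasp_force: 68.7
```

Run:
```python
from h import *
s=bot.sense();P=s["position"];print(s["clock"],P,s["ft_force"],togo([507.6,-187,P[2]]))
p,_=bot.get_image("scene");t,_=bot.get_image("top")
a=cv2.resize(p[130:240,320:430,::-1],(550,550),interpolation=2)
cv2.imwrite("pics/over.png",a)
for Q in([P[0],P[1],P[2]-73],[507.6,-187,90]):print((proj("scene",Q)-[320,130])*5)
```

```text
7.4333 [ 506.04131835 -186.42293495  207.41331084] [ 0.54641368  0.57395191 -1.96951378] [ 0.13  0.11 -0.  ]
[[282.92386042 246.54141076]]
[[275.08374657 319.73948981]]
```

View pics/over.png

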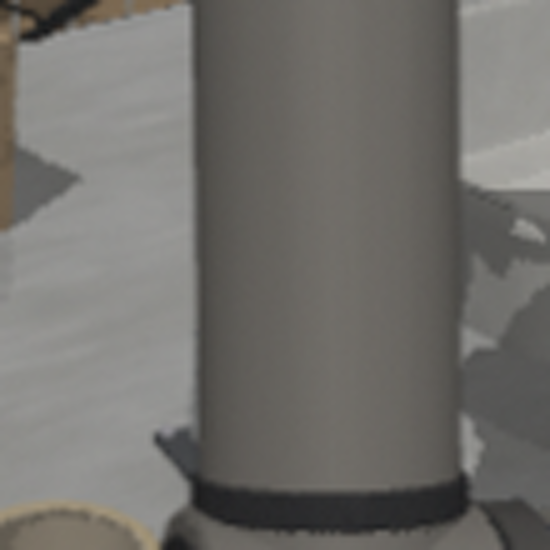

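The arm hides the port from the scene camera here. The 4 mm chamfer and tapered nose capture several mm, so I check the lean from the saved picture and go by force.

Run:
```python
from h import *
a=cv2.imread("pics/held.png");rgb=a[:,:,::-1].copy()
m=mask(rgb,(12,110,90),(30,255,255),(220,310,295,370));y,x=m.nonzero();print("brass",x.mean(),y.mean(),x.min(),x.max())
g=cv2.cvtColor(a,6).astype(int)
for r in(225,245,265,285,305,320):
    row=np.diff(cv2.GaussianBlur(a,(7,7),2)[r,215:300].astype(int).sum(1)); print(r,215+row.argmin(),215+row.argmax(),g[r,225:295:5])
P=np.array([463.25,138.76,203.3]);o=np.array([231,150])
for dz in(19-35,19-92+4):
  for dx in(0,3):print(dz,dx,(proj("scene",P+[dx*.939,dx*.345,dz])[0]-o+.5)*5)
```

```text
brass 255.40202702702703 338.43918918918916 237 274
225 234 278 [146 142 101  89 100  95  95  99 104 105 111 134 144 143]
245 233 278 [170 168 131 120 130 127 113 108 105 103 114 141 152 154]
265 234 283 [175 173 133 119 130 131 130 128 124 115 103 111 146 161]
285 223 298 [135 123 116 123 130 131 129 127 124 113 102  99 103 110]
305 268 294 [112 112 113 123 130 130 128 126 122 113 101  99 113 122]
320 262 277 [109 107 108 117 126 134 134 131 122 115 124 144 153 152]
-16 0 [254.98372981 243.11245751]
-16 3 [249.68945802 241.26058969]
-69 0 [255.50683081 345.95808895]
-69 3 [250.32556241 344.00224487]
```

Brass tip coincides with the tool axis (255.4 vs 255.5 px): upright. Now descend.

Emit:
{"name": "drive_tool", "arguments": {
  "increments": [
    [0.13,0.11,0.2,0],
    [0,0,0.6,0],
    [0,0,0.8,0],
    [0,0,0.8,0],
    [0,0,0.8,0],
    [0,0,0.5,0],
    [0,0,0.2,0],
    [0,0,0,0],
    [0,0,0,0]
  ]
}}

```text
clock: 8.28
position: [507.8, -188.2, 168.3]
eef_rot: [[0.939, 0.345, 0.0], [0.345, -0.939, -0.0], [0.0, 0.0, -1.0]]
ft_force: [-0.1, -0.4, -1.0]
gripper_width: 0.256
grasp_force: 68.7
```

Emit:
{"name": "drive_tool", "arguments": {
  "increments": [
    [0,0,0.2,0],
    [0,0,0.2,0],
    [0,0,0.2,0],
    [0,0,0.2,0],
    [0,0,0,0],
    [0,0,0,0]
  ]
}}

```text
clock: 8.78
position: [507.7, -188.1, 160.2]
eef_rot: [[0.939, 0.345, -0.0], [0.345, -0.939, 0.0], [-0.0, -0.0, -1.0]]
ft_force: [-0.2, 0.3, -0.9]
gripper_width: 0.261
grasp_force: 68.7
```

Emit:
{"name": "drive_tool", "arguments": {
  "increments": [
    [0.03,-0.1,0.1,0],
    [0,0,0.2,0],
    [0,0,0.2,0],
    [0,0,0.1,0],
    [0,0,0,0],
    [0,0,0,0]
  ]
}}

```text
clock: 9.28
position: [507.7, -187.0, 154.2]
eef_rot: [[0.939, 0.345, -0.0], [0.345, -0.939, -0.0], [-0.0, -0.0, -1.0]]
ft_force: [-0.6, -0.0, -1.4]
gripper_width: 0.261
grasp_force: 68.7
```

Emit:
{"name": "drive_tool", "arguments": {
  "increments": [
    [0,0,0.15,0],
    [0,0,0.15,0],
    [0,0,0.1,0],
    [0,0,0,0],
    [0,0,0,0]
  ]
}}

```text
clock: 9.7
position: [507.6, -187.0, 150.2]
eef_rot: [[0.939, 0.345, -0.0], [0.345, -0.939, 0.0], [-0.0, -0.0, -1.0]]
ft_force: [-0.6, -1.5, -1.7]
gripper_width: 0.258
grasp_force: 68.7
```

Emit:
{"name": "drive_tool", "arguments": {
  "increments": [
    [0,0.03,0.1,0],
    [0,0,0.15,0],
    [0,0,0.15,0],
    [0,0,0,0],
    [0,0,0,0]
  ]
}}

```text
clock: 10.12
position: [507.7, -187.3, 146.2]
eef_rot: [[0.939, 0.345, -0.0], [0.345, -0.939, 0.0], [-0.0, -0.0, -1.0]]
ft_force: [0.2, 0.1, -0.8]
gripper_width: 0.258
grasp_force: 68.7
```

Emit:
{"name": "drive_tool", "arguments": {
  "increments": [
    [0,0,0.1,0],
    [0,0,0.15,0],
    [0,0,0.15,0],
    [0,0,0,0],
    [0,0,0,0]
  ]
}}

```text
clock: 10.53
position: [507.9, -187.4, 142.5]
eef_rot: [[0.939, 0.345, 0.0], [0.345, -0.939, -0.0], [0.0, 0.0, -1.0]]
ft_force: [-0.7, 0.3, 1.5]
gripper_width: 0.256
grasp_force: 68.7
```

Emit:
{"name": "drive_tool", "arguments": {
  "increments": [
    [0,0,0.1,0],
    [0,0,0.1,0],
    [0,0,0.1,0],
    [0,0,0,0],
    [0,0,0,0]
  ]
}}

```text
clock: 10.95
position: [507.8, -187.4, 139.3]
eef_rot: [[0.939, 0.345, 0.0], [0.345, -0.939, -0.0], [0.0, 0.0, -1.0]]
ft_force: [-0.5, -0.9, 1.5]
gripper_width: 0.261
grasp_force: 68.8
```

Emit:
{"name": "drive_tool", "arguments": {
  "increments": [
    [0,0,0.1,0],
    [0,0,0.1,0],
    [0,0,0.1,0],
    [0,0,0,0],
    [0,0,0,0]
  ]
}}

```text
clock: 11.37
position: [507.8, -187.4, 136.3]
eef_rot: [[0.939, 0.345, 0.0], [0.345, -0.939, -0.0], [0.0, 0.0, -1.0]]
ft_force: [0.5, -0.0, 0.5]
gripper_width: 0.259
grasp_force: 68.8
```

Emit:
{"name": "drive_tool", "arguments": {
  "increments": [
    [0,0,0.1,0],
    [0,0,0.1,0],
    [0,0,0,0],
    [0,0,0,0]
  ]
}}

```text
clock: 11.7
position: [507.8, -187.4, 134.3]
eef_rot: [[0.939, 0.345, 0.0], [0.345, -0.939, -0.0], [0.0, 0.0, -1.0]]
ft_force: [0.1, 0.4, 1.7]
gripper_width: 0.259
grasp_force: 68.8
```

Emit:
{"name": "drive_tool", "arguments": {
  "increments": [
    [0,0,0.1,0],
    [0,0,0.1,0],
    [0,0,0,0],
    [0,0,0,0]
  ]
}}

```text
clock: 12.03
position: [507.8, -187.4, 132.2]
eef_rot: [[0.939, 0.345, 0.0], [0.345, -0.939, -0.0], [0.0, 0.0, -1.0]]
ft_force: [0.4, -0.8, 1.3]
gripper_width: 0.265
grasp_force: 68.9
```

Emit:
{"name": "drive_tool", "arguments": {
  "increments": [
    [0,0,0.1,0],
    [0,0,0.1,0],
    [0,0,0,0],
    [0,0,0,0]
  ]
}}

```text
clock: 12.37
position: [507.8, -187.4, 130.2]
eef_rot: [[0.939, 0.345, 0.0], [0.345, -0.939, -0.0], [-0.0, 0.0, -1.0]]
ft_force: [-0.4, -0.9, 0.7]
gripper_width: 0.263
grasp_force: 68.9
```

Emit:
{"name": "drive_tool", "arguments": {
  "increments": [
    [0,0,0.1,0],
    [0,0,0.1,0],
    [0,0,0,0],
    [0,0,0,0]
  ]
}}

```text
clock: 12.7
position: [507.8, -187.4, 128.3]
eef_rot: [[0.939, 0.345, 0.0], [0.345, -0.939, -0.0], [0.0, 0.0, -1.0]]
ft_force: [1.3, -0.4, 2.3]
gripper_width: 0.258
grasp_force: 68.9
```

Emit:
{"name": "drive_tool", "arguments": {
  "increments": [
    [0,0,0.1,0],
    [0,0,0.1,0],
    [0,0,0,0],
    [0,0,0,0]
  ]
}}

```text
clock: 13.03
position: [507.8, -187.4, 126.3]
eef_rot: [[0.939, 0.345, 0.0], [0.345, -0.939, -0.0], [0.0, 0.0, -1.0]]
ft_force: [0.5, -1.0, 1.1]
gripper_width: 0.257
grasp_force: 68.9
```

Emit:
{"name": "drive_tool", "arguments": {
  "increments": [
    [0,0,0.1,0],
    [0,0,0.1,0],
    [0,0,0,0],
    [0,0,0,0]
  ]
}}

```text
clock: 13.37
position: [507.8, -187.3, 124.3]
eef_rot: [[0.939, 0.345, 0.0], [0.345, -0.939, -0.0], [-0.0, 0.0, -1.0]]
ft_force: [0.4, -1.3, 2.3]
gripper_width: 0.26
grasp_force: 68.9
```

Emit:
{"name": "drive_tool", "arguments": {
  "increments": [
    [0,0,0.1,0],
    [0,0,0.1,0],
    [0,0,0,0],
    [0,0,0,0]
  ]
}}

```text
clock: 13.7
position: [507.8, -187.4, 122.4]
eef_rot: [[0.939, 0.345, 0.0], [0.345, -0.939, -0.0], [0.0, 0.0, -1.0]]
ft_force: [0.1, -0.5, 3.6]
gripper_width: 0.262
grasp_force: 69.0
```

Emit:
{"name": "drive_tool", "arguments": {
  "increments": [
    [0,0,0.1,0],
    [0,0,0.1,0],
    [0,0,0,0],
    [0,0,0,0]
  ]
}}

```text
clock: 14.03
position: [507.9, -187.4, 120.6]
eef_rot: [[0.939, 0.345, 0.001], [0.345, -0.939, -0.0], [0.0, 0.0, -1.0]]
ft_force: [-0.3, -0.4, 4.4]
gripper_width: 0.261
grasp_force: 69.2
```

Emit:
{"name": "drive_tool", "arguments": {
  "increments": [
    [0,0,0.1,0],
    [0,0,0.1,0],
    [0,0,0,0],
    [0,0,0,0]
  ]
}}

```text
clock: 14.37
position: [508.1, -187.4, 118.5]
eef_rot: [[0.939, 0.345, 0.001], [0.345, -0.939, -0.0], [0.001, 0.001, -1.0]]
ft_force: [0.6, -1.1, 4.4]
gripper_width: 0.257
grasp_force: 69.3
```

Emit:
{"name": "drive_tool", "arguments": {
  "increments": [
    [0,0,0.1,0],
    [0,0,0,0],
    [0,0,0,0]
  ]
}}

```text
clock: 14.62
position: [508.1, -187.5, 117.3]
eef_rot: [[0.939, 0.345, 0.001], [0.345, -0.939, -0.0], [0.001, 0.001, -1.0]]
ft_force: [2.1, -1.4, 3.0]
gripper_width: 0.258
grasp_force: 69.2
```

Emit:
{"name": "drive_tool", "arguments": {
  "increments": [
    [0,0,0.1,0],
    [0,0,0,0],
    [0,0,0,0]
  ]
}}

```text
clock: 14.87
position: [507.9, -187.5, 116.3]
eef_rot: [[0.939, 0.345, 0.0], [0.345, -0.939, -0.0], [0.0, 0.0, -1.0]]
ft_force: [1.7, -1.7, 2.9]
gripper_width: 0.263
grasp_force: 69.1
```

Emit:
{"name": "drive_tool", "arguments": {
  "increments": [
    [0,0,0.1,0],
    [0,0,0,0],
    [0,0,0,0]
  ]
}}

```text
clock: 15.12
position: [507.9, -187.4, 115.4]
eef_rot: [[0.939, 0.345, 0.0], [0.345, -0.939, -0.0], [0.0, 0.0, -1.0]]
ft_force: [1.9, -0.8, 3.8]
gripper_width: 0.262
grasp_force: 69.1
```

Emit:
{"name": "drive_tool", "arguments": {
  "increments": [
    [0,0,0.1,0],
    [0,0,0,0],
    [0,0,0,0]
  ]
}}

```text
clock: 15.37
position: [507.7, -187.3, 114.0]
eef_rot: [[0.939, 0.345, -0.0], [0.345, -0.939, 0.0], [-0.0, -0.0, -1.0]]
ft_force: [2.8, -2.1, 0.7]
gripper_width: 0.259
grasp_force: 68.8
```

Emit:
{"name": "drive_tool", "arguments": {
  "increments": [
    [0,0,0.1,0],
    [0,0,0,0],
    [0,0,0,0]
  ]
}}

```text
clock: 15.62
position: [507.7, -187.3, 113.3]
eef_rot: [[0.939, 0.345, -0.0], [0.345, -0.939, -0.0], [-0.0, 0.0, -1.0]]
ft_force: [2.6, -0.3, 2.5]
gripper_width: 0.262
grasp_force: 68.9
```

Emit:
{"name": "drive_tool", "arguments": {
  "increments": [
    [0.03,0.01,0.1,0],
    [0,0,0,0],
    [0,0,0,0]
  ]
}}

```text
clock: 15.87
position: [508.0, -187.3, 112.2]
eef_rot: [[0.939, 0.345, -0.0], [0.345, -0.939, 0.0], [-0.0, -0.0, -1.0]]
ft_force: [1.9, -0.8, 2.2]
gripper_width: 0.26
grasp_force: 68.9
```

Emit:
{"name": "drive_tool", "arguments": {
  "increments": [
    [0,0,0.1,0],
    [0,0,0,0],
    [0,0,0,0]
  ]
}}

```text
clock: 16.12
position: [508.0, -187.3, 111.3]
eef_rot: [[0.939, 0.345, -0.0], [0.345, -0.939, 0.0], [-0.0, -0.0, -1.0]]
ft_force: [2.1, -0.8, 3.0]
gripper_width: 0.262
grasp_force: 68.9
```

Emit:
{"name": "drive_tool", "arguments": {
  "increments": [
    [0,0,0.05,0],
    [0,0,0,0],
    [0,0,0,0]
  ]
}}

```text
clock: 16.37
position: [508.1, -187.2, 111.0]
eef_rot: [[0.939, 0.345, 0.0], [0.345, -0.939, -0.0], [0.0, 0.0, -1.0]]
ft_force: [1.8, -1.0, 4.8]
gripper_width: 0.261
grasp_force: 69.2
```

Emit:
{"name": "drive_tool", "arguments": {
  "increments": [
    [0,0,0.05,0],
    [0,0,0,0],
    [0,0,0,0]
  ]
}}

```text
clock: 16.62
position: [508.1, -187.3, 110.6]
eef_rot: [[0.939, 0.345, 0.0], [0.345, -0.939, -0.0], [0.0, 0.0, -1.0]]
ft_force: [1.5, -0.4, 7.5]
gripper_width: 0.259
grasp_force: 69.5
```

Emit:
{"name": "drive_tool", "arguments": {
  "increments": [
    [0,0,0.05,0],
    [0,0,0,0],
    [0,0,0,0]
  ]
}}

```text
clock: 16.87
position: [508.2, -187.2, 110.3]
eef_rot: [[0.939, 0.345, 0.0], [0.345, -0.939, -0.0], [0.0, 0.0, -1.0]]
ft_force: [1.7, -0.2, 8.2]
gripper_width: 0.261
grasp_force: 69.6
```

Emit:
{"name": "drive_tool", "arguments": {
  "increments": [
    [0,0,0.05,0],
    [0,0,0,0],
    [0,0,0,0]
  ]
}}

```text
clock: 17.12
position: [508.3, -187.3, 110.0]
eef_rot: [[0.939, 0.345, 0.001], [0.345, -0.939, -0.0], [0.001, 0.0, -1.0]]
ft_force: [1.0, 0.7, 9.7]
gripper_width: 0.262
grasp_force: 69.7
```

Emit:
{"name": "drive_tool", "arguments": {
  "increments": [
    [0,0,0.05,0],
    [0,0,0,0],
    [0,0,0,0]
  ]
}}

```text
clock: 17.37
position: [508.3, -187.3, 109.7]
eef_rot: [[0.939, 0.345, 0.001], [0.345, -0.939, -0.0], [0.001, 0.001, -1.0]]
ft_force: [0.0, 0.9, 11.2]
gripper_width: 0.267
grasp_force: 69.9
```

Emit:
{"name": "drive_tool", "arguments": {
  "increments": [
    [0,0,0.05,0],
    [0,0,0,0],
    [0,0,0,0]
  ]
}}

```text
clock: 17.62
position: [508.4, -187.3, 109.4]
eef_rot: [[0.939, 0.345, 0.001], [0.345, -0.939, -0.0], [0.001, 0.001, -1.0]]
ft_force: [0.6, 1.3, 12.1]
gripper_width: 0.259
grasp_force: 70.0
```

Emit:
{"name": "drive_tool", "arguments": {
  "increments": [
    [0,0,0.05,0],
    [0,0,0,0],
    [0,0,0,0]
  ]
}}

```text
clock: 17.87
position: [508.4, -187.3, 109.1]
eef_rot: [[0.939, 0.345, 0.001], [0.345, -0.939, -0.001], [0.001, 0.001, -1.0]]
ft_force: [-0.6, 0.8, 13.4]
gripper_width: 0.26
grasp_force: 70.2
```

Emit:
{"name": "drive_tool", "arguments": {
  "increments": [
    [0,0,0.05,0],
    [0,0,0,0],
    [0,0,0,0]
  ]
}}

```text
clock: 18.12
position: [508.5, -187.3, 108.8]
eef_rot: [[0.939, 0.345, 0.002], [0.345, -0.939, -0.001], [0.001, 0.001, -1.0]]
ft_force: [-0.0, 1.3, 14.8]
gripper_width: 0.263
grasp_force: 70.3
```

Emit:
{"name": "drive_tool", "arguments": {
  "increments": [
    [0,0,0.05,0],
    [0,0,0,0],
    [0,0,0,0]
  ]
}}

```text
clock: 18.37
position: [508.6, -187.3, 108.5]
eef_rot: [[0.939, 0.345, 0.002], [0.345, -0.939, -0.001], [0.001, 0.001, -1.0]]
ft_force: [0.6, 0.7, 16.5]
gripper_width: 0.257
grasp_force: 70.4
```

Emit:
{"name": "drive_tool", "arguments": {
  "increments": [
    [0,0,0.05,0],
    [0,0,0.03,0],
    [0,0,0,0],
    [0,0,0,0]
  ]
}}

```text
clock: 18.7
position: [508.7, -187.3, 108.0]
eef_rot: [[0.939, 0.345, 0.002], [0.345, -0.939, -0.001], [0.002, 0.002, -1.0]]
ft_force: [-1.2, 1.4, 18.8]
gripper_width: 0.261
grasp_force: 70.7
```

Emit:
{"name": "drive_tool", "arguments": {
  "increments": [
    [0,0,0,0],
    [0,0,0,0],
    [0,0,0,0]
  ]
}}

```text
clock: 18.95
position: [508.7, -187.3, 108.0]
eef_rot: [[0.939, 0.345, 0.002], [0.345, -0.939, -0.001], [0.002, 0.002, -1.0]]
ft_force: [-1.0, 1.9, 17.6]
gripper_width: 0.259
grasp_force: 70.7
```

Emit:
{"name": "drive_tool", "arguments": {
  "increments": [
    [0,0,0.04,0],
    [0,0,0,0],
    [0,0,0,0],
    [0,0,0,0],
    [0,0,0,0],
    [0,0,0,0]
  ]
}}

```text
clock: 19.45
position: [508.7, -187.3, 107.8]
eef_rot: [[0.939, 0.345, 0.002], [0.345, -0.939, -0.001], [0.002, 0.002, -1.0]]
ft_force: [-1.1, 1.3, 19.7]
gripper_width: 0.264
grasp_force: 70.8
```

Emit:
{"name": "drive_tool", "arguments": {
  "increments": [
    [0,0,-0.1,0],
    [0,0,-0.1,0],
    [0,0,-0.1,0],
    [0,0,-0.1,0],
    [0,0,-0.1,0],
    [0,0,0,0],
    [0,0,0,0]
  ]
}}

```text
clock: 20.03
position: [508.2, -187.4, 110.8]
eef_rot: [[0.939, 0.345, 0.0], [0.345, -0.939, -0.0], [0.0, 0.0, -1.0]]
ft_force: [1.6, -0.7, 5.3]
gripper_width: 0.261
grasp_force: 69.2
```

Emit:
{"name": "drive_tool", "arguments": {
  "increments": [
    [0,0,-0.1,0],
    [0,0,0,0],
    [0,0,0,0]
  ]
}}

```text
clock: 20.28
position: [508.1, -187.3, 111.4]
eef_rot: [[0.939, 0.345, -0.0], [0.345, -0.939, -0.0], [-0.0, 0.0, -1.0]]
ft_force: [1.8, -1.2, 3.4]
gripper_width: 0.263
grasp_force: 69.0
```

Emit:
{"name": "drive_tool", "arguments": {
  "increments": [
    [0,0,-0.1,0],
    [0,0,0,0],
    [0,0,0,0]
  ]
}}

```text
clock: 20.53
position: [508.0, -187.3, 112.5]
eef_rot: [[0.939, 0.345, -0.0], [0.345, -0.939, 0.0], [-0.0, -0.0, -1.0]]
ft_force: [1.1, -1.1, 3.3]
gripper_width: 0.265
grasp_force: 69.0
```

Emit:
{"name": "drive_tool", "arguments": {
  "increments": [
    [0,0,-0.1,0],
    [0,0,0,0],
    [0,0,0,0]
  ]
}}

```text
clock: 20.78
position: [508.1, -187.3, 113.6]
eef_rot: [[0.939, 0.345, -0.0], [0.345, -0.939, -0.0], [-0.0, 0.0, -1.0]]
ft_force: [2.1, -1.2, 2.1]
gripper_width: 0.263
grasp_force: 69.0
```

Emit:
{"name": "drive_tool", "arguments": {
  "increments": [
    [0,0,-0.1,0],
    [0,0,0,0],
    [0,0,0,0]
  ]
}}

```text
clock: 21.03
position: [507.9, -187.3, 114.3]
eef_rot: [[0.939, 0.345, -0.0], [0.345, -0.939, 0.0], [-0.0, -0.0, -1.0]]
ft_force: [1.5, -3.1, -1.5]
gripper_width: 0.256
grasp_force: 68.7
```

Emit:
{"name": "drive_tool", "arguments": {
  "increments": [
    [0,0,-0.1,0],
    [0,0,0,0],
    [0,0,0,0]
  ]
}}

```text
clock: 21.28
position: [507.8, -187.3, 115.2]
eef_rot: [[0.939, 0.345, -0.001], [0.345, -0.939, 0.0], [-0.001, -0.0, -1.0]]
ft_force: [2.2, -1.7, -3.8]
gripper_width: 0.262
grasp_force: 68.6
```

Emit:
{"name": "drive_tool", "arguments": {
  "increments": [
    [0,0,-0.1,0],
    [0,0,0,0],
    [0,0,0,0]
  ]
}}

```text
clock: 21.53
position: [507.7, -187.2, 116.0]
eef_rot: [[0.939, 0.345, -0.001], [0.345, -0.939, 0.0], [-0.001, -0.001, -1.0]]
ft_force: [2.5, -2.9, -8.3]
gripper_width: 0.261
grasp_force: 68.8
```

Emit:
{"name": "drive_tool", "arguments": {
  "increments": [
    [0,0,-0.1,0],
    [0,0,0,0],
    [0,0,0,0]
  ]
}}

```text
clock: 21.78
position: [507.7, -187.2, 117.0]
eef_rot: [[0.939, 0.345, -0.001], [0.345, -0.939, 0.0], [-0.001, -0.001, -1.0]]
ft_force: [2.4, -3.0, -13.1]
gripper_width: 0.26
grasp_force: 69.0
```

Emit:
{"name": "drive_tool", "arguments": {
  "increments": [
    [0,0,0.04,0],
    [0,0,0,0],
    [0,0,0,0],
    [0,0,0,0],
    [0,0,0,0],
    [0,0,0,0],
    [0,0,0,0],
    [0,0,0,0],
    [0,0,0,0],
    [0,0,0,0],
    [0,0,0,0],
    [0,0,0,0]
  ]
}}

```text
clock: 22.78
position: [507.9, -187.2, 117.1]
eef_rot: [[0.939, 0.345, -0.0], [0.345, -0.939, 0.0], [-0.0, -0.0, -1.0]]
ft_force: [1.4, -0.5, -12.3]
gripper_width: 0.26
grasp_force: 69.0
```

Emit:
{"name": "drive_tool", "arguments": {
  "increments": [
    [0,0,0.1,0],
    [0,0,0.1,0],
    [0,0,0.06,0],
    [0,0,0,0],
    [0,0,0,0]
  ]
}}

```text
clock: 23.2
position: [508.3, -187.3, 115.2]
eef_rot: [[0.939, 0.345, 0.001], [0.345, -0.939, -0.0], [0.001, 0.001, -1.0]]
ft_force: [-0.4, 1.0, -2.9]
gripper_width: 0.261
grasp_force: 69.7
```

Emit:
{"name": "drive_tool", "arguments": {
  "increments": [
    [0,0,0.04,0],
    [0,0,0,0],
    [0,0,0,0]
  ]
}}

```text
clock: 23.45
position: [508.3, -187.3, 114.6]
eef_rot: [[0.939, 0.345, 0.001], [0.345, -0.939, -0.0], [0.001, 0.001, -1.0]]
ft_force: [0.9, 1.8, -1.7]
gripper_width: 0.258
grasp_force: 70.0
```

Emit:
{"name": "drive_tool", "arguments": {
  "increments": [
    [0,0,0,0],
    [0,0,0,0],
    [0,0,0,0],
    [0,0,0,0],
    [0,0,0,0],
    [0,0,0,0],
    [0,0,0,0],
    [0,0,0,0],
    [0,0,0,0],
    [0,0,0,0]
  ],
  "fingers": -1,
  "squeeze": 20
}}

```text
clock: 24.28
position: [508.1, -187.3, 114.2]
eef_rot: [[0.939, 0.345, 0.0], [0.345, -0.939, -0.0], [0.0, 0.0, -1.0]]
ft_force: [-0.2, -0.4, 0.3]
gripper_width: 1.0
grasp_force: 0.0
```

Emit:
{"name": "drive_tool", "arguments": {
  "increments": [
    [0,0,-0.5,0],
    [0,0,-1,0],
    [0,0,-1.5,0],
    [0,0,-1.5,0],
    [0,0,-1.5,0],
    [0,0,-1.5,0],
    [0,0,-1.5,0],
    [0,0,-1.5,0],
    [0,0,-1.5,0],
    [-1,2,0,0],
    [-1,3,0,0],
    [-1,3,0,0],
    [-1,3,0,0],
    [-1,3,0,0],
    [-1,3,0,0],
    [0,0,0,0],
    [0,0,0,0],
    [0,0,0,0]
  ]
}}

```text
clock: 25.78
position: [510.2, -367.2, 234.7]
eef_rot: [[0.939, 0.344, 0.0], [0.344, -0.939, 0.0], [0.0, -0.0, -1.0]]
ft_force: [-0.7, 0.2, 0.5]
gripper_width: 1.001
grasp_force: 0.0
```

Run:
```python
from h import *
p,_=bot.get_image("scene");t,_=bot.get_image("top")
a=cv2.resize(p[130:250,320:440,::-1],(400,400),interpolation=2);b=cv2.resize(t[180:280,380:480,::-1],(400,400),interpolation=2)
cv2.imwrite("pics/end.png",np.hstack([a,b]))
```

```text
(no output)
```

View pics/end.png

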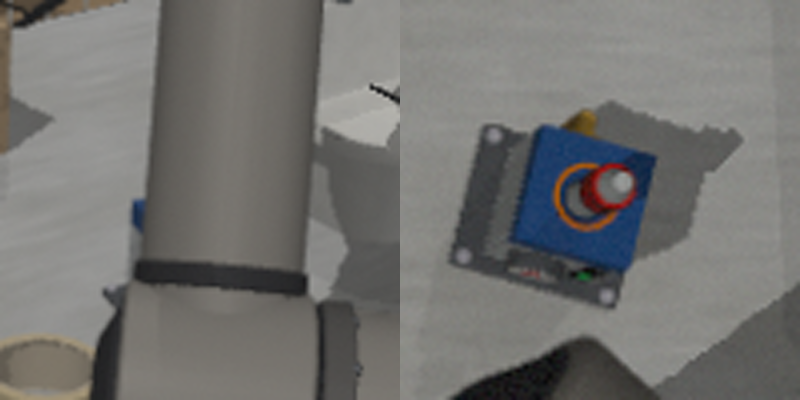

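Run:
```python
from h import *
for z in(90,133,147,166,195):print(z,proj("top",[507.8,-187.2,z])[0].round(1))
t,_=bot.get_image("top");m=mask(t,(0,130,80),(7,255,255),(415,210,450,245));y,x=m.nonzero();print(x.min(),x.max(),y.min(),y.max())
_,d=bot.get_image("top");K,D,E=cal("top")
for u,v in((435,225),(435,226),(434,225),(433,226)):
    o,r=ray("top",(u,v));print(o+r*d[v,u])
```

```text
90 [426.4 228.6]
133 [431.7 225.8]
147 [433.4 224.9]
166 [435.9 223.5]
195 [439.9 221.4]
426 438 221 232
[ 505.11321835 -185.72813651  163.9774935 ]
[ 503.02876543 -185.55236746  164.37115826]
[ 505.05771053 -183.58905088  164.24805455]
[ 502.70427203 -180.86220995  166.42967076]
```

Outlet top is at about 165 mm, where a locked nozzle should be (unlocked would be about 195 mm). The gripper is clear, so I hand in.

```bash
python3 -c "
from station import bot
print(bot.job_done())"
```

```text
the job is handed in; nothing more can be done
None
```

The red nozzle is locked and upright in the port: it was pushed onto its stop with about 20 N, held under a pull of about 11 N, then let go. I handed the job in at about 26 s, with the robot clear and no verdict returned.

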